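# Weigh the loose stoppers in their open box

### The job

Three equal open white boxes stand on the lab bench; one holds two loose black rubber stoppers. Pick up that box, carry it level so that neither stopper falls out, lower it onto the middle of the round pan of the balance, and only then let go, leaving it standing flat on the pan with both stoppers inside.

Things in the scene. Friction and masses are not known exactly. Their poses are not given: they have to be found in the camera images.
- weigh_box_center (a point): Centre (half-way up) of the box to carry: an open-topped white plastic box 100 mm long (its x), 56 mm wide (its y) and 45 mm high (its z, up), walls and floor 3 mm, rigid, about 0.12 kg empty. The point lies 22.5 mm above the bench while the box stands on it. Grasp it from above across its 56 mm width. It is the only one of three equal boxes that holds the stoppers; another is empty, the third holds two small glass vials.
- pan (a point): Centre of the top face of the balance's round steel pan, 140 mm across, fixed and level, 75 mm above the bench; z is up. The balance is a white case about 300 by 200 mm, 60 mm high, fixed on the bench on the robot's left; nothing stands higher than the pan on it.
- stopper_a_center (a point): Centre (half-way up) of one loose black rubber stopper in the box: a tapered plug 30 mm high, 26 mm across at its lower end and 21 mm on top, about 18 g, standing loose on the box floor.
- stopper_b_center (a point): Centre of the other stopper, the same size, loose in the same box.
There are look-alikes about, which are no part of the job. Leave any red look-alike of the part that bears stopper_a_center alone. Leave any orange look-alike of the part that bears weigh_box_center alone.

How it is judged:
By the outcome, as a careful person would: the job done as asked, in the order asked, and still so for the second after the job is handed in, with the robot touching nothing.
It also fails if it takes over 48 s, if anything falls off the work surface, if the arm or the gripper's body presses on something with over 40 N, if the wrist force passes 120 N, or if a joint passes its speed limit or range.

### The arm

A 6-joint arm with a two-finger parallel gripper is mounted at the origin on the work surface. World frame = base frame: x ahead of the robot, y to its left, z up, the work surface at z = 0. Lengths are in mm, angles in rad, forces in N, time in s.
With the tool pointing down it reaches from about 350 to 975 mm from the base axis. Payload 7.1 kg.
Tool frame: the origin (TCP) lies between the finger pads; the fingertips stand 19 mm ahead of it and the grasp point (between the pads) is the TCP (ctrl.finger_overhang is the distance from the TCP to the fingertips, in mm); z points along the fingers, y is the line along which they close (so a half turn about z gives the same grasp; the last joint's range is limited). The gripper opens to 88 mm and grips with 3 to 60 N. Pads are 20 mm wide; open, the fingers measure 115 mm over their backs; the gripper's body (75 mm by 178 mm) begins 61 mm behind the grasp point.
Start: joints at [-1.233, 0.423, 1.63, -0, 1.089, -0.019], TCP at [218.315, -585.614, 208.875] pointing down, gripper open.
Joint ranges: [-3, 3], [-0.9, 2.11], [0.09, 2.58], [-1.31, 4.45], [0.11, 2.69], [-2.54, 2.54]. Speed limits (rad/s): [2.39, 2.39, 3.01, 3.14, 3.14, 3.14].

### API

Orientations are given as a rotation vector (axis times angle).
In Python, from workcell import ctrl gives the robot as it stands. The module is installed in compiled form; this text tells all that it offers.
- The arm moves only by the tool arm_command, never from a script. Its argument "rows" is one flat list of numbers, 7 for each row, row after row: the turn, a rotation vector about the tool's x, y, z scaled (see below), then the shift along the tool's x, y, z scaled (see below), then the opening, from -1 (shut) to 1 (fully open). A call has 1 to 5 rows; each row is the pose to reach, as a shift and turn from the pose commanded when the call began, along the tool's axes at that moment, turning the shorter way round; what a row does not reach only later rows make up. The controller multiplies each number of a shift by 80 mm and each number of a turn by 180 degrees. A row lasts 1/10 s, in which the tool goes at most 50 mm and 8.59 degrees, less where a joint would pass 70% of its speed; a pose out of reach is approached as far as the arm can. A call with a number of a shift or a turn outside -1 to 1 is refused whole. A call with a gripper value outside its range is refused whole. The fingers move at their own pace and stop on an object; the grip force is fixed at half the most. Time passes only in rows, so rows that repeat a pose let the fingers close. It gives the time, the measured TCP pose, the force, the opening and the grip force at its end, in the units of the state.
- ctrl.get_obs(): the state, without advancing time (a new reading comes with each control period).
- ctrl.get_image(name): name is "side" or "top" or "wrist"; returns (picture, depth): 384x512x3 uint8, red, green, blue; 384x512 float32, mm along the optical axis (not along the pixel's ray), 0 where there is no reading.
- ctrl.camera_params(name): a dict with "camera_matrix" (3x3 intrinsics, pixels), "world_to_cam" (4x4, takes a point from world to camera coordinates); the wrist camera has in their place "tool_from_camera" (4x4, takes a point from camera to tool coordinates, whose origin is the TCP and whose axes are the flange's). Camera axes: x right, y down, z forward; pixel columns grow to the right and rows downward; lengths in mm; the calibration is good to about 2 mm. A picture is of the moment at which its call begins: read the wrist's pose just before it. camera_params takes no time and is no camera call.
- ctrl.close_job(): hands the job in; it is judged then, once.
The state is a dict: "t": time; "qpos": joint angles; "qvel": joint speeds; "joint_torque": joint torques, N m; "ee_pos": TCP position; "orientation": TCP orientation; "ft_force": force on the tool from outside, world axes, zero at the start; "moment": the same for the moment, N m; "width": finger opening in mm; "grasp_force": force on a finger pad.
Only numpy, scipy, OpenCV 4.12 (cv2) and the standard library are available. Lean on these libraries where they do the work, as an engineer would, in place of code of your own. Each camera call takes 0.05 s, during which the arm holds its last target. There are 200 camera calls.

## Working session

There is one attempt and no reset: what is moved stays moved. The work goes in short steps, Python scripts to look and compute and a tool call to move; the robot and the scene stay as the last step left them, time stands still between calls to the robot, and variables do not carry over. Pictures are saved under pics/ and viewed, at most 10 in all, crops included, and the job is handed in when it is done.

Besides the shell and the picture viewer there is one more tool, called after "Emit:" as name(argument=value, ...), one argument or row to a line, values as JSON. arm_command: Moves the arm, as the interface text tells. Shifts and turns lie within -1 to 1; 1 stands for 80 mm of shift or 180 degrees of turn. Its arguments: {"type":"object","properties":{"rows":{"type":"array","items":{"type":"number"}}},"required":["rows"]}

```bash
mkdir -p pics; python3 - <<'E'
from workcell import ctrl
import cv2,numpy as np
o=ctrl.get_obs();print(o['t'],o['ee_pos'],o['orientation'],o['width'])
for n in('top','side'):
    p,d=ctrl.get_image(n);cv2.imwrite(f'pics/{n}0.png',p[:,:,::-1]);np.savez(f'pics/{n}0.npz',p=p,d=d)
    c=ctrl.camera_params(n);print(n,np.round(c['camera_matrix'],1).tolist(),np.round(c['world_to_cam'],3).tolist())
E
```

```text
0.0 [ 218.11979662 -585.09183952  208.10088713] [-3.09024412e+00 -5.57271250e-01  3.95071067e-04] 87.68151790697314
top [[426.2, 0.0, 255.2], [0.0, 426.2, 188.1], [0.0, 0.0, 1.0]] [[-0.006, -1.0, -0.025, -26.514], [-0.996, 0.008, -0.092, 509.605], [0.092, 0.024, -0.995, 989.109], [0.0, 0.0, 0.0, 1.0]]
side [[484.6, 0.0, 251.1], [0.0, 484.6, 191.6], [0.0, 0.0, 1.0]] [[0.996, -0.091, -0.005, -501.409], [-0.058, -0.585, -0.809, 87.495], [0.071, 0.806, -0.588, 1400.221], [0.0, 0.0, 0.0, 1.0]]
```

View pics/top0.png

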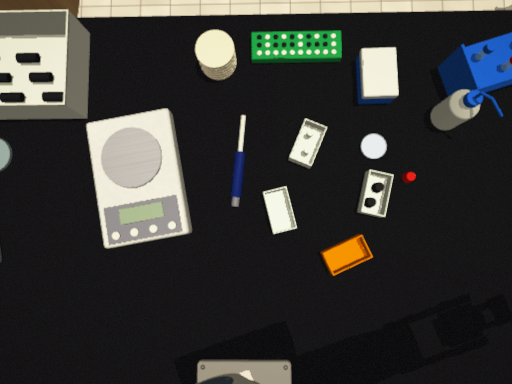

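View pics/side0.png

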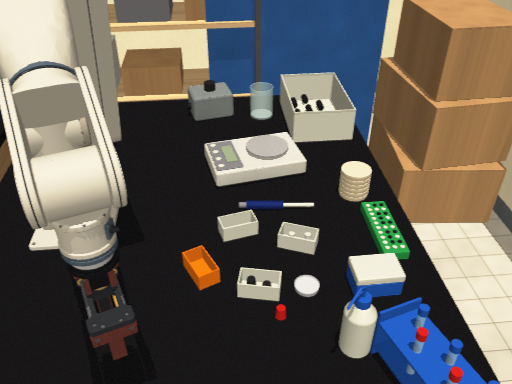

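The top view shows the stopper box at about (376,193), the glass-vial box at (308,143), the empty box at (280,210), the orange look-alike at (346,254), the red stopper at (410,176) and the pan at (131,157). The side view agrees, with the target box at (260,284).

```bash
cat > h.py <<'E'
import numpy as np,cv2
from workcell import ctrl
from scipy.spatial.transform import Rotation as R
def ray(n,uv,z):
    c=ctrl.camera_params(n);K=c['camera_matrix'];T=np.linalg.inv(c['world_to_cam'])
    uv=np.atleast_2d(uv);d=np.c_[uv,np.ones(len(uv))]@np.linalg.inv(K).T@T[:3,:3].T
    return T[:3,3]+d*((z-T[2,3])/d[:,2])[:,None]
def cloud(n,d):
    c=ctrl.camera_params(n);K=c['camera_matrix'];T=np.linalg.inv(c['world_to_cam'])
    v,u=np.mgrid[:d.shape[0],:d.shape[1]]
    P=np.stack([(u-K[0,2])/K[0,0]*d,(v-K[1,2])/K[1,1]*d,d],-1)
    return P@T[:3,:3].T+T[:3,3]
E
python3 - <<'E'
from h import *
f=np.load('pics/top0.npz');p,d=f['p'],f['d'];W=cloud('top',d)
v,u=np.mgrid[:384,:512]
m=(abs(u-376)<24)&(abs(v-193)<30)&(p.min(2)>110)
print('z pct',np.percentile(W[m][:,2],[5,50,95]))
r=m&(W[...,2]>36)&(W[...,2]<55)
for nm,mm in(('rim',r),):
    q=ray('top',np.c_[u[mm],v[mm]],45)[:,:2].astype(np.float32)
    print(nm,mm.sum(),cv2.minAreaRect(q),cv2.boxPoints(cv2.minAreaRect(q)).round(0).tolist())
m=(abs(u-131)<40)&(abs(v-157)<40)&(W[...,2]>69)&(W[...,2]<85)
q=ray('top',np.c_[u[m],v[m]],75)[:,:2].astype(np.float32);print('pan',m.sum(),cv2.minEnclosingCircle(q),np.median(W[m],0))
# black stoppers
m=(abs(u-376)<10)&(abs(v-193)<14)&(p.max(2)<60);n,l,s,c=cv2.connectedComponentsWithStats(m.astype(np.uint8));print(s[1:].tolist(),[ray('top',x,30).round(0).tolist() for x in c[1:]])
red=(p[...,0]>130)&(p[...,1]<50)&(abs(u-410)<12)&(abs(v-176)<12);print('red',ray('top',[u[red].mean(),v[red].mean()],20))
E
```

```text
z pct [ 0.90760736  5.41139348 47.20406299]
rim 258 ((493.5186767578125, -310.9023132324219), (58.271053314208984, 100.394775390625), 76.87684631347656) [[438.0, -328.0], [536.0, -351.0], [549.0, -294.0], [451.0, -271.0]]
pan 2878 ((577.7669067382812, 251.55943298339844), 70.09259796142578) [577.54543996 251.26978712  75.44882682]
[[372, 183, 11, 9, 79], [367, 198, 8, 9, 62]] [[[509.0, -316.0, 30.0]], [[474.0, -299.0, 30.0]]]
red [[ 535.71627485 -398.08782837   20.        ]]
```

```bash
cat >> h.py <<'E'
def plan(goal,yaw=None):
    o=ctrl.get_obs();M=R.from_rotvec(o['orientation']);Y=M.as_matrix()[:,1]
    s=M.inv().apply(np.array(goal)-o['ee_pos'])/80
    print('t',round(o['t'],2),'pos',o['ee_pos'].round(1),'q',o['qpos'].round(2),'w',round(o['width'],1),'F',o['ft_force'].round(1))
    print('shift units',s.round(3))
    if yaw is not None:
        a=np.radians(yaw);y=np.array([np.cos(a),np.sin(a),0]);z=np.array([0,0,-1.])
        T=R.from_matrix(np.c_[np.cross(y,z),y,z]);print('turn units',((M.inv()*T).as_rotvec()/np.pi).round(4))
E
python3 -c "
from h import *
plan([493.5,-311,150],-103.1)"
```

```text
t 0.1 pos [ 218.1 -585.2  208.2] q [-1.23  0.42  1.63  0.    1.09 -0.02] w 87.9 F [-0.6 -0.8  1. ]
shift units [ 4.422 -2.008  0.73 ]
turn units [-4.000e-04  1.000e-04  1.863e-01]
```

Emit:
arm_command(
  rows=[0,0,0,0.45,-0.2,0.07,1,0,0,0,0.9,-0.4,0.14,1],
)

```text
t: 0.3
ee_pos: [274.5, -530.2, 197.2]
orientation: [-3.092, -0.554, 0.0]
ft_force: [0.6, 0.1, -0.6]
width: 87.4
grasp_force: 0.0
```

Emit:
arm_command(
  rows=[0,0,0,0.45,-0.2,0.07,1,0,0,0,0.9,-0.4,0.14,1],
)

```text
t: 0.5
ee_pos: [331.5, -474.0, 185.9]
orientation: [-3.091, -0.557, 0.0]
ft_force: [0.3, -0.6, 0.3]
width: 87.5
grasp_force: 0.0
```

Emit:
arm_command(
  rows=[0,0,0,0.45,-0.2,0.07,1,0,0,0,0.9,-0.4,0.14,1],
)

```text
t: 0.7
ee_pos: [387.9, -418.8, 174.8]
orientation: [-3.091, -0.557, 0.0]
ft_force: [-0.1, -0.3, 0.0]
width: 87.7
grasp_force: 0.0
```

Emit:
arm_command(
  rows=[0,0,0,0.45,-0.2,0.07,1,0,0,0,0.9,-0.4,0.14,1],
)

```text
t: 0.9
ee_pos: [444.3, -363.7, 163.6]
orientation: [-3.091, -0.557, 0.001]
ft_force: [-0.1, -0.4, 0.5]
width: 87.6
grasp_force: 0.0
```

Emit:
arm_command(
  rows=[0,0,0.04,0.2,-0.1,0.04,1,0,0,0.08,0.4,-0.2,0.08,1,0,0,0.12,0.6,-0.3,0.12,1,0,0,0.16,0.82,-0.4,0.17,1,0,0,0.186,0.82,-0.41,0.17,1],
)

```text
t: 1.4
ee_pos: [494.4, -309.7, 149.6]
orientation: [-3.12, 0.361, 0.001]
ft_force: [-0.0, -0.6, -0.0]
width: 88.2
grasp_force: 0.0
```

```bash
python3 - <<'E'
from h import *
plan([493.5,-311,26],-103.1)
o=ctrl.get_obs();p,d=ctrl.get_image('wrist');cv2.imwrite('pics/w1.png',p[:,:,::-1])
c=ctrl.camera_params('wrist');T=np.eye(4);T[:3,:3]=R.from_rotvec(o['orientation']).as_matrix();T[:3,3]=o['ee_pos']
T=T@c['tool_from_camera'];K=c['camera_matrix'];v,u=np.mgrid[:384,:512]
W=np.stack([(u-K[0,2])/K[0,0]*d,(v-K[1,2])/K[1,1]*d,d],-1)@T[:3,:3].T+T[:3,3]
m=(d>0)&(W[...,2]>40)&(W[...,2]<50)&(p.min(2)>90)&(np.hypot(W[...,0]-493,W[...,1]+311)<75)
print(m.sum(),cv2.minAreaRect(W[m][:,:2].astype(np.float32)))
E
```

```text
t 1.4 pos [ 494.4 -309.7  149.6] q [-0.58  0.44  1.77  0.    0.94  1.22] w 88.2 F [-0.  -0.6 -0. ]
shift units [-0.005  0.019  1.545]
turn units [-0.0003  0.0003 -0.0005]
1168 ((492.7083740234375, -310.1197509765625), (56.118980407714844, 99.90101623535156), 76.76179504394531)
```

View pics/w1.png

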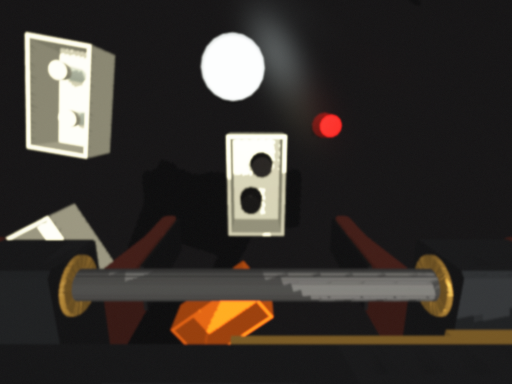

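The wrist view shows the target box with its two black stoppers at (262,164) and (250,200). The gripper is lined up with it and the fingers have free space on both sides, so I'm going down.

Emit:
arm_command(
  rows=[0,0,0,-0.02,0.01,0.3,1,0,0,0,-0.02,0.01,0.6,1,0,0,0,-0.02,0.01,0.9,1],
)

```text
t: 1.75
ee_pos: [491.5, -312.0, 77.7]
orientation: [3.121, -0.354, 0.0]
ft_force: [0.4, 0.8, -0.9]
width: 88.0
grasp_force: 0.0
```

Emit:
arm_command(
  rows=[0,0,0,0,0,0.2,1,0,0,0,0,0,0.4,1,0,0,0,0,0,0.55,1,0,0,0,0,0,0.64,1,0,0,0,0,0,0.64,1],
)

```text
t: 2.25
ee_pos: [491.3, -311.7, 26.5]
orientation: [-3.121, 0.356, 0.002]
ft_force: [-0.6, -1.0, 0.2]
width: 88.1
grasp_force: 0.0
```

Emit:
arm_command(
  rows=[0,0,0,0,0,0,0.3,0,0,0,0,0,0,0,0,0,0,0,0,0,-0.3,0,0,0,0,0,0,-0.6,0,0,0,0,0,0,-1],
)

```text
t: 2.75
ee_pos: [492.0, -311.9, 27.7]
orientation: [3.121, -0.357, 0.001]
ft_force: [-0.3, 1.0, 3.1]
width: 55.3
grasp_force: 30.0
```

Emit:
arm_command(
  rows=[0,0,0,0,0,0,-1,0,0,0,0,0,0,-1,0,0,0,0,0,0,-1,0,0,0,0,0,0,-1,0,0,0,0,0,0,-1],
)

```text
t: 3.25
ee_pos: [492.0, -311.9, 27.7]
orientation: [3.121, -0.357, 0.001]
ft_force: [-0.4, 2.3, 6.4]
width: 55.5
grasp_force: 30.0
```

Emit:
arm_command(
  rows=[0,0,0,0,0,-0.04,-1,0,0,0,0,0,-0.12,-1,0,0,0,0,0,-0.24,-1,0,0,0,0,0,-0.38,-1,0,0,0,0,0,-0.52,-1],
)

```text
t: 3.75
ee_pos: [491.9, -312.0, 70.1]
orientation: [3.121, -0.357, 0.001]
ft_force: [0.6, -0.3, -1.9]
width: 55.3
grasp_force: 30.0
```

Emit:
arm_command(
  rows=[0,0,0,0,0,-0.14,-1,0,0,0,0,0,-0.28,-1,0,0,0,0,0,-0.42,-1,0,0,0,0,0,-0.56,-1,0,0,0,0,0,-0.7,-1],
)

```text
t: 4.25
ee_pos: [491.7, -311.8, 125.9]
orientation: [3.121, -0.357, 0.0]
ft_force: [0.3, 0.3, -1.8]
width: 55.4
grasp_force: 30.0
```

Emit:
arm_command(
  rows=[0,0,0,0,0,-0.12,-1,0,0,0,0,0,-0.21,-1,0,0,0,0,0,-0.27,-1,0,0,0,0,0,-0.3,-1,0,0,0,0,0,-0.3,-1],
)

```text
t: 4.75
ee_pos: [491.8, -311.9, 149.0]
orientation: [3.121, -0.357, 0.0]
ft_force: [0.3, -0.1, -1.0]
width: 55.0
grasp_force: 30.0
```

```bash
python3 - <<'E'
from h import *
plan([577.7,251.4,150],-103.1)
p,d=ctrl.get_image('wrist');cv2.imwrite('pics/w2.png',p[:,:,::-1])
E
```

```text
t 4.75 pos [ 491.8 -311.9  149. ] q [-0.59  0.44  1.77 -0.    0.93  1.21] w 55.0 F [ 0.3 -0.1 -1. ]
shift units [-0.541 -7.102 -0.013]
turn units [ 0.     -0.      0.0004]
```

View pics/w2.png

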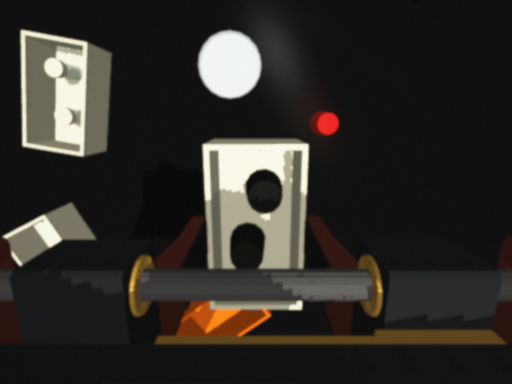

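Both stoppers are in the lifted box, at (264,190) and (247,245), and it hangs level. I'm carrying it across.

Emit:
arm_command(
  rows=[0,0,0,0,-0.03,0,-1,0,0,0,0,-0.1,0,-1,0,0,0,-0.01,-0.2,0,-1,0,0,0,-0.02,-0.34,0,-1,0,0,0,-0.03,-0.5,0,-1],
)

```text
t: 5.3
ee_pos: [498.4, -271.2, 148.8]
orientation: [-3.121, 0.357, 0.0]
ft_force: [0.3, -0.0, -1.9]
width: 55.4
grasp_force: 30.0
```

Emit:
arm_command(
  rows=[0,0,0,-0.02,-0.18,0,-1,0,0,0,-0.03,-0.36,0,-1,0,0,0,-0.05,-0.54,0,-1,0,0,0,-0.06,-0.72,0,-1,0,0,0,-0.08,-0.9,0,-1],
)

```text
t: 5.8
ee_pos: [508.7, -199.4, 148.9]
orientation: [3.121, -0.356, 0.0]
ft_force: [-0.2, 0.6, -1.4]
width: 55.1
grasp_force: 30.0
```

Emit:
arm_command(
  rows=[0,0,0,-0.02,-0.18,0,-1,0,0,0,-0.03,-0.36,0,-1,0,0,0,-0.05,-0.54,0,-1,0,0,0,-0.06,-0.72,0,-1,0,0,0,-0.08,-0.9,0,-1],
)

```text
t: 6.3
ee_pos: [518.7, -128.0, 148.9]
orientation: [3.121, -0.357, 0.0]
ft_force: [-0.2, 0.1, -1.5]
width: 55.0
grasp_force: 30.0
```

Emit:
arm_command(
  rows=[0,0,0,-0.02,-0.18,0,-1,0,0,0,-0.03,-0.36,0,-1,0,0,0,-0.05,-0.54,0,-1,0,0,0,-0.06,-0.72,0,-1,0,0,0,-0.08,-0.9,0,-1],
)

```text
t: 6.8
ee_pos: [528.7, -56.4, 148.9]
orientation: [-3.121, 0.357, -0.0]
ft_force: [-0.5, 0.5, -2.5]
width: 55.6
grasp_force: 30.0
```

Emit:
arm_command(
  rows=[0,0,0,-0.02,-0.18,0,-1,0,0,0,-0.03,-0.36,0,-1,0,0,0,-0.05,-0.54,0,-1,0,0,0,-0.06,-0.72,0,-1,0,0,0,-0.08,-0.9,0,-1],
)

```text
t: 7.3
ee_pos: [538.7, 15.2, 148.9]
orientation: [-3.121, 0.357, -0.0]
ft_force: [-0.1, 0.8, -1.8]
width: 55.4
grasp_force: 30.0
```

Emit:
arm_command(
  rows=[0,0,0,-0.02,-0.18,0,-1,0,0,0,-0.03,-0.36,0,-1,0,0,0,-0.05,-0.54,0,-1,0,0,0,-0.06,-0.72,0,-1,0,0,0,-0.08,-0.9,0,-1],
)

```text
t: 7.8
ee_pos: [548.7, 86.8, 148.9]
orientation: [-3.121, 0.357, -0.0]
ft_force: [-0.2, -0.9, -1.6]
width: 55.4
grasp_force: 30.0
```

Emit:
arm_command(
  rows=[0,0,0,-0.02,-0.18,0,-1,0,0,0,-0.03,-0.36,0,-1,0,0,0,-0.05,-0.54,0,-1,0,0,0,-0.06,-0.72,0,-1,0,0,0,-0.08,-0.9,0,-1],
)

```text
t: 8.3
ee_pos: [558.7, 158.4, 148.9]
orientation: [-3.121, 0.357, -0.0]
ft_force: [-0.1, -0.3, -0.9]
width: 55.6
grasp_force: 30.0
```

Emit:
arm_command(
  rows=[0,0,0,-0.01,-0.17,0,-1,0,0,0,-0.01,-0.33,0,-1,0,0,0,-0.02,-0.47,0,-1,0,0,0,-0.02,-0.6,0,-1,0,0,0,-0.02,-0.72,0,-1],
)

```text
t: 8.8
ee_pos: [570.1, 214.4, 148.8]
orientation: [3.121, -0.357, -0.0]
ft_force: [-0.8, 0.7, -1.5]
width: 55.4
grasp_force: 30.0
```

Emit:
arm_command(
  rows=[0,0,0,0,-0.12,0,-1,0,0,0,0,-0.24,0,-1,0,0,0,-0.01,-0.34,0,-1,0,0,0,-0.01,-0.42,0,-1,0,0,0,-0.01,-0.47,0,-1],
)

```text
t: 9.3
ee_pos: [577.7, 251.0, 148.9]
orientation: [3.121, -0.356, 0.0]
ft_force: [-0.6, -0.4, -2.3]
width: 55.3
grasp_force: 30.0
```

Emit:
arm_command(
  rows=[0,0,0,0,-0.01,0,-1,0,0,0,0,-0.01,0,-1],
)

```text
t: 9.5
ee_pos: [577.7, 251.2, 148.8]
orientation: [3.121, -0.357, -0.0]
ft_force: [0.6, 0.5, -2.1]
width: 55.5
grasp_force: 30.0
```

```bash
python3 - <<'E'
from h import *
plan([577.7,251.4,102],-103.1)
p,d=ctrl.get_image('wrist');q,d2=ctrl.get_image('side');cv2.imwrite('pics/w3.png',cv2.resize(np.hstack([p,q])[:,:,::-1],(800,300)))
p,d=ctrl.get_image('wrist')
o=ctrl.get_obs()
c=ctrl.camera_params('wrist');T=np.eye(4);T[:3,:3]=R.from_rotvec(o['orientation']).as_matrix();T[:3,3]=o['ee_pos']
T=T@c['tool_from_camera'];K=c['camera_matrix'];v,u=np.mgrid[:384,:512]
W=np.stack([(u-K[0,2])/K[0,0]*d,(v-K[1,2])/K[1,1]*d,d],-1)@T[:3,:3].T+T[:3,3]
m=(abs(u-256)<53)&(v>136)&(v<150)&(p.min(2)>150);print('front rim z',np.median(W[m],0).round(1))
E
```

```text
t 9.5 pos [577.7 251.2 148.8] q [ 0.39  0.5   1.66 -0.    0.98  2.19] w 55.5 F [ 0.6  0.5 -2.1]
shift units [-0.    -0.003  0.585]
turn units [0.0001 0.0001 0.0004]
front rim z [624.8 238.8 166.7]
```

View pics/w3.png

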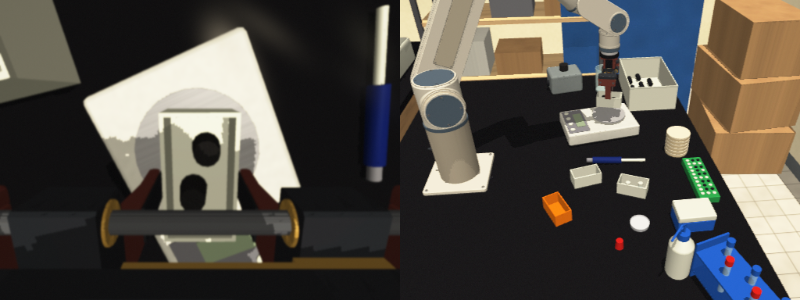

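The wrist picture (left) shows the box over the round pan with both stoppers upright inside. The side view shows it above the balance. I'm lowering it gently.

Emit:
arm_command(
  rows=[0,0,0,0,0,0.06,-1,0,0,0,0,0,0.16,-1,0,0,0,0,0,0.26,-1,0,0,0,0,0,0.36,-1,0,0,0,0,0,0.43,-1],
)

```text
t: 10.15
ee_pos: [577.3, 251.0, 113.2]
orientation: [3.121, -0.357, -0.002]
ft_force: [-0.9, -0.3, -2.1]
width: 55.4
grasp_force: 30.0
```

Emit:
arm_command(
  rows=[0,0,0,0,0,0.04,-1,0,0,0,0,0,0.07,-1,0,0,0,0,0,0.09,-1,0,0,0,0,0,0.11,-1,0,0,0,0,0,0.12,-1],
)

```text
t: 10.65
ee_pos: [577.9, 251.3, 104.9]
orientation: [-3.121, 0.357, -0.0]
ft_force: [-0.3, 0.5, -1.3]
width: 55.2
grasp_force: 30.0
```

Emit:
arm_command(
  rows=[0,0,0,0,0,0.01,-1,0,0,0,0,0,0.015,-1,0,0,0,0,0,0.02,-1,0,0,0,0,0,0.02,-1],
)

```text
t: 11.05
ee_pos: [577.8, 251.2, 103.3]
orientation: [-3.121, 0.357, 0.0]
ft_force: [0.8, 0.4, -2.3]
width: 55.3
grasp_force: 30.0
```

Emit:
arm_command(
  rows=[0,0,0,0,0,0.005,-1,0,0,0,0,0,0.01,-1,0,0,0,0,0,0.01,-1],
)

```text
t: 11.35
ee_pos: [577.8, 251.2, 102.8]
orientation: [-3.121, 0.357, -0.0]
ft_force: [-0.4, -0.7, 0.9]
width: 55.5
grasp_force: 30.0
```

Emit:
arm_command(
  rows=[0,0,0,0,0,0.005,-1,0,0,0,0,0,0.01,-1,0,0,0,0,0,0.01,-1],
)

```text
t: 11.65
ee_pos: [577.9, 251.3, 102.7]
orientation: [-3.121, 0.357, -0.0]
ft_force: [-3.4, -1.5, 8.0]
width: 55.2
grasp_force: 30.0
```

The force reading shows the box is resting on the pan. I'm releasing it and retreating straight up.

Emit:
arm_command(
  rows=[0,0,0,0,0,0,0.3,0,0,0,0,0,0,0.5,0,0,0,0,0,0,0.8,0,0,0,0,0,0,1,0,0,0,0,0,0,1],
)

```text
t: 12.15
ee_pos: [577.8, 251.2, 101.5]
orientation: [3.121, -0.357, -0.0]
ft_force: [-0.8, 0.4, -0.2]
width: 85.2
grasp_force: 0.0
```

Emit:
arm_command(
  rows=[0,0,0,0,0,0,1,0,0,0,0,0,-0.1,1,0,0,0,0,0,-0.3,1,0,0,0,0,0,-0.5,1,0,0,0,0,0,-0.8,1],
)

```text
t: 12.65
ee_pos: [577.6, 251.2, 167.0]
orientation: [3.121, -0.357, -0.001]
ft_force: [0.3, 0.3, 0.4]
width: 87.8
grasp_force: 0.0
```

Emit:
arm_command(
  rows=[0,0,0,0,0,-0.3,1,0,0,0,0,0,-0.6,1,0,0,0,0,0,-0.6,1],
)

```text
t: 12.95
ee_pos: [580.3, 252.3, 219.1]
orientation: [-3.117, 0.356, -0.012]
ft_force: [0.6, -0.2, -0.2]
width: 87.9
grasp_force: 0.0
```

```bash
python3 - <<'E'
from h import *
p,d=ctrl.get_image('wrist');q,d2=ctrl.get_image('side');cv2.imwrite('pics/w4.png',cv2.resize(np.hstack([p,q])[:,:,::-1],(800,300)))
o=ctrl.get_obs();print(o['t'],o['ee_pos'],o['width'],o['ft_force'])
c=ctrl.camera_params('wrist');T=np.eye(4);T[:3,:3]=R.from_rotvec(o['orientation']).as_matrix();T[:3,3]=o['ee_pos']
T=T@c['tool_from_camera'];K=c['camera_matrix'];v,u=np.mgrid[:384,:512]
W=np.stack([(u-K[0,2])/K[0,0]*d,(v-K[1,2])/K[1,1]*d,d],-1)@T[:3,:3].T+T[:3,3]
m=(d>0)&(W[...,2]>114)&(W[...,2]<126)&(p.min(2)>80)&(np.hypot(W[...,0]-578,W[...,1]-251)<75)
print(m.sum(),cv2.minAreaRect(W[m][:,:2].astype(np.float32)),np.percentile(W[m][:,2],[10,50,90]))
E
```

```text
13.05 [578.14760987 251.39145894 215.07759595] 87.49750336415339 [-0.11675674  0.21869514 -0.55229486]
1090 ((575.4498291015625, 249.66482543945312), (56.07464599609375, 99.3886489868164), 77.02131652832031) [115.77161608 116.93861606 117.8610552 ]
```

View pics/w4.png

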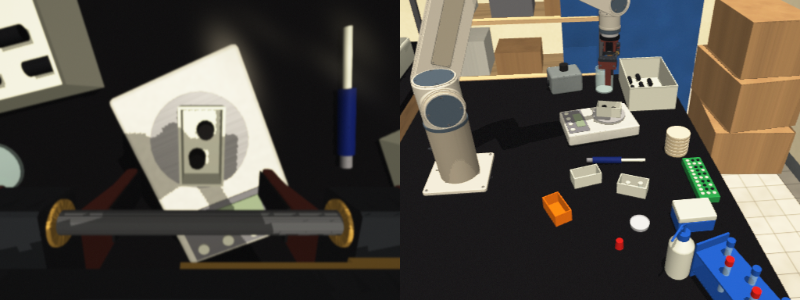

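The box stands flat and centred on the pan, with both stoppers inside at (206,130) and (197,158). The gripper is clear above it, so I'm handing in.

```bash
python3 -c "
from workcell import ctrl
print(ctrl.close_job())"
```

```text
the job is handed in; nothing more can be done
None
```

The box with both stoppers stands flat on the balance pan, within about 3 mm of its middle by the last camera measurement; it was released only after touching down, and the job was handed in at about 13 s.

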